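Feed out a freshly enamelled sample panel and lay it on the drying stand

TASK

Press lightly on the thin blue sample panel and slide it along its channel until its front end sticks out at least 25 mm past the front edge of the wooden block, then take it by that overhanging end and lay it flat, face up and centred across the two bars of the drying stand, between the yellow pins, and let go. The enamel is fresh, so never press the panel hard against the block; do not drop it or let it fall, and leave the other things on the table where they are.

Things in the scene. Friction and masses are not known exactly. Their poses are not given: they have to be found in the camera images.
- panel: Blue enamelled aluminium strip with yellow and white pinstripes, 140 (its x) x 44 (y) x 3 mm thick, about 60 g (varies). Origin: centre of its underside; z up. It lies in the channel of the block, its -x end towards the block's front edge. The channel walls hide its sides. Pressing it against the block (bed) with more than 18 N marks the enamel.
- panel_lead (a point): Middle of the panel's -x (leading) end, at its underside: 70 mm from the panel's origin along its -x.
- block: Wooden feed block fixed to the table, 190 (x) x 116 (y) mm. Origin: centre of its underside. Its front edge (-x end) faces roughly to the robot. A straight channel 46 mm wide runs along its x in the middle, open at both ends, its floor 60 mm above the table; its dark side walls are 12 mm thick and 3 mm high, flush with the panel's top.
- shoe_face (a point): Face of the red sprung shoe, 28 mm long, in the channel's +y wall (block x = -44 to -16 mm). It pushes the panel against the -y wall with about 5 N, so sliding drags by about 2 N beyond the friction made by pressing: too light a press slips over it, about 10 N carries it. With no panel it comes 3 mm into the channel. Its aluminium housing, 44 to 58 mm from the channel's middle, stands 10 mm above the floor.
- block_edge (a point): Middle of the block's front edge at channel-floor height (60 mm above the table); the panel is slid out over it, towards the block's -x.
- bed: Waxed plywood channel floor of the block, rigid, smooth (friction about 0.2 against the panel's underside; the enamelled top grips better, about 0.6): 190 x 116 x 10 mm, its top is the channel floor. Origin: centre of its underside, 50 mm above the table.
- stand: Drying stand fixed to the table: dark base plate 110 x 110 x 10 mm, two flat aluminium bars along its y, at x = -30 and +30 mm, each 8 mm wide and 100 mm long, bar tops 65 mm above the table, open below. On each bar two yellow pins of 6 mm diameter, 14 mm high, stand at y = -31 and +31 mm (56 mm clear between them); the panel goes between the pins, its length along the stand's x. Origin: centre of its underside. Its -x side faces roughly to the robot.
- stand_mid (a point): Middle of the stand at the height of the bar tops (65 mm above the table); the panel's origin belongs here.
- tin_small: Bystander: red tin, 46 mm across, 42 mm high, origin at its underside.
- tin_yellow: Bystander: yellow tin, 64 mm across, 70 mm high, origin at its underside.
- tin_green: Bystander: green tin, 64 mm across, 70 mm high, origin at its underside.
- tape: Bystander: yellow tape ring, 90 mm across, 24 mm high, origin at its underside.
- brush: Bystander: paint brush lying on the table.
- spare: Bystander: green sample panel lying on the table, 50 x 110 x 4 mm, origin at its underside.
- plaque: Bystander: round black plaque lying on the table, 130 mm across, 5 mm thick, origin at its underside.
Things that resemble listed ones, but are neither listed nor needed, are in the scene too. Several things have the shape of the panel; the one meant has the colours described above.

How it is judged:
On the way, in this order (a step that is already met when the one before it is completed fails the run):
1. the panel lies flat in its channel with its leading end at least 25 mm past the block's front edge (x of panel_lead in the frame of block_edge below -0.025 m and angle between panel's own z axis and vertical below 0.06 rad and z of panel in the frame of block_edge below 0.004 m), for 0.2 s.
2. the panel is held by the gripper, clear above the block (z of panel in the frame of block_edge above 0.02 m and contact force between the fingers and panel above 1 N), for 0.2 s.
At the end, for the whole second after the job is handed in: the panel rests flat (within 0.06 rad), face up, on both bars of the drying stand between the pins, its middle within 22 mm of the stand's middle (horizontally) and its underside within 4 mm of the bar tops, lengthwise along the stand's x (within 0.3 rad, either way round), released and still (horizontal distance between panel and stand_mid below 0.022 m and z of panel in the frame of stand_mid between -0.004 and 0.004 m and angle between the x axis of panel and the x axis of stand, either way round below 0.3 rad and angle between panel's own z axis and vertical below 0.06 rad and contact force between the fingers and panel below 0.1 N and contact force between panel and stand above 0.1 N and linear speed of panel below 0.02 m/s and angular speed of panel below 0.1 rad/s); the robot touches nothing.
It fails at once if the panel is pressed against the block's channel floor with more than 18 N (contact force between panel and bed above 18 N).
It fails at once if the panel is dropped or falls (its middle sinks more than 15 mm below the block's channel floor) (height (world z) of panel below 0.045 m).
It fails at once if the panel comes free of the gripper while it is well above the stand and the block (height (world z) of panel above 0.08 m and contact force between the fingers and panel below 0.05 N and contact force between panel and stand below 0.01 N and contact force between panel and block below 0.01 N).
It fails at once if another thing on the table is moved by more than 20 mm (distance of any of tin_small, tin_yellow, tin_green, tape, brush, spare, plaque from where it was at the start of the episode above 0.02 m).
It also fails if it takes over 72 s, if anything falls off the work surface, if the arm or the gripper's body presses on something with over 40 N, if the wrist force passes 120 N, or if a joint passes its speed limit or range.

ROBOT

A 6-joint arm with a two-finger parallel gripper is mounted at the origin on the work surface. World frame = base frame: x ahead of the robot, y to its left, z up, the work surface at z = 0. Lengths are in m, angles in rad, forces in N, time in s.
With the tool pointing down it reaches from about 0.225 to 0.875 m from the base axis. Payload 3.4 kg.
Tool frame: the origin (TCP) lies between the finger pads; the fingertips stand 25 mm ahead of it and the grasp point (between the pads) lies 6 mm ahead of it; z points along the fingers, y is the line along which they close (so a half turn about z gives the same grasp; the last joint's range is limited). The gripper opens to 85 mm and grips with 20 to 120 N. Pads are 22 mm wide; open, the fingers measure 114 mm over their backs; the gripper's body (76 mm by 85 mm) begins 54 mm behind the grasp point. The pads swing forward as they close: fully open they stand 13 mm farther back than shut.
Start: joints at [1.035, 0.276, 1.505, -0, 1.361, -0.121], TCP at [0.232, 0.526, 0.256] pointing down, gripper open.
Joint ranges: [-2.89, 2.89], [-0.75, 2.08], [0.22, 2.7], [-1.18, 4.32], [0.11, 2.71], [-2.7, 2.7]. Speed limits (rad/s): [2.57, 2.57, 3.14, 3.14, 3.14, 3.14].

INTERFACE

Orientations are given as a unit quaternion [w, x, y, z].
In Python, from rig import manip, cams, ticket gives the robot as it stands.
- The arm moves only by the tool step_arm, never from a script. Its argument "increments" is a list of rows, each an object with "dp": the shift along the world's x, y, z each as a share of 0.2 m, from -1 to 1, a list of three; "yaw": the turn about the world's z as a share of 0.15 rad, from -1 to 1; "grip": the opening, from 0 (shut) to 1 (fully open). In form: [{"dp": [tx, ty, tz], "yaw": yaw, "grip": grip}, ...]. A call has 1 to 5 rows; each row shifts and turns the commanded pose from where the row before left it; what a row does not reach is not made up. A row lasts 1/8 s, in which the tool goes at most 62.5 mm and 10.7 degrees, less where a joint would pass 70% of its speed; a pose out of reach is approached as far as the arm can. A call with a number of a shift or a turn outside -1 to 1 is refused whole. A call with a gripper value outside its range is refused whole. The fingers move at their own pace and stop on an object; "squeeze" is the grip in N (left out, the last holds). Time passes only in rows, so rows that do not move let the fingers close. It gives the time, the measured TCP pose, the force, the opening and the grip force at its end, in the units of the state.
- manip.get_state(): the state, without advancing time (a new reading comes with each control period).
- cams.get_image(name): name is "scene" or "top" or "wrist"; returns the picture (420x560x3 uint8, blue, green, red); there is no depth.
- cams.get_calibration(name): a dict with "fx", "fy", "cx", "cy" (pixels), "extrinsics" (4x4, takes a point from camera to world coordinates). Camera axes: x right, y up, looking along -z (the intrinsics and any distortion apply to the point x, -y, -z); pixel columns grow to the right and rows downward; lengths in m; the calibration is good to about 2 mm. A picture is of the moment at which its call begins: read the wrist's pose just before it. get_calibration takes no time and is no camera call; for the wrist camera it gives the pose at the moment of the call.
- ticket.sign_off(): hands the job in; it is judged then, once.
The state is a dict: "clock": time; "qpos": joint angles; "qd": joint speeds; "effort": joint torques, N m; "position": TCP position; "ee_rot": TCP orientation; "contact_force": force on the tool from outside, world axes, zero at the start; "moment": the same for the moment, N m; "width": finger opening in m; "gripper_force": force on a finger pad.
Only numpy, scipy, OpenCV 4.12 (cv2) and the standard library are available. Lean on these libraries where they do the work, as an engineer would, in place of code of your own. Each camera call takes 0.05 s, during which the arm holds its last target. There are 200 camera calls.

## Working session

There is one attempt and no reset: what is moved stays moved. The work goes in short steps, Python scripts to look and compute and a tool call to move; the robot and the scene stay as the last step left them, time stands still between calls to the robot, and variables do not carry over. Pictures are saved under pics/ and viewed, at most 10 in all, crops included, and the job is handed in when it is done.

Besides the shell and the picture viewer there is one more tool, called after "Call:" in YAML: its name, and indented under it one key for each argument. step_arm: Moves the arm, as the interface text tells. Shift numbers are shares of 0.2 m and turn numbers shares of 0.15 rad, none past 1 either way. Its arguments: {"type":"object","properties":{"increments":{"type":"array"},"squeeze":{"type":"number"}},"required":["increments"]}

```bash
mkdir -p pics; ls; python3 - <<'E'
from rig import manip,cams
import cv2
print(manip.get_state())
for n in("scene","top"):
    im=cams.get_image(n); cv2.imwrite(f"pics/{n}0.png",im); c=cams.get_calibration(n); print(n,c)
E
```

```text
pics
{'clock': 0.0, 'qpos': array([ 1.03500288e+00,  2.76607018e-01,  1.50617366e+00, -8.02250098e-06,
        1.36068145e+00, -1.21010245e-01]), 'qd': array([-1.19888681e-03,  2.23395882e-03, -2.30080298e-03,  6.11201776e-05,
        6.99898751e-04,  3.91622050e-04]), 'effort': array([-1.33890262e-03, -4.16776371e+01, -2.45799816e+01, -2.56282556e-04,
        1.14843503e-02,  1.53212994e-05]), 'position': array([0.23147812, 0.52580738, 0.25541666]), 'ee_rot': array([-2.97768529e-04,  2.05907188e-01,  9.78571079e-01, -8.86048162e-04]), 'contact_force': array([ 0.41950427,  0.58638773, -0.04568583]), 'moment': array([ 0.00731946, -0.01113401,  0.04329548]), 'gripper_force': 0.0, 'width': 0.08527144865956546}
scene {'fx': 399.5290630048077, 'fy': 399.5290630048077, 'cx': 277.7324086837753, 'cy': 205.57971072581395, 'extrinsics': array([[ 0.64797417, -0.52293697,  0.55377468,  1.13357481],
       [ 0.76161024,  0.4533526 , -0.46305644, -0.52252171],
       [-0.00890586,  0.72180908,  0.69203493,  0.80421708],
       [ 0.        ,  0.        ,  0.        ,  1.        ]])}
top {'fx': 407.0385540621414, 'fy': 407.0385540621414, 'cx': 279.66991935901126, 'cy': 215.0118997418943, 'extrinsics': array([[ 1.70354766e-03,  9.91452636e-01, -1.30456002e-01,
         3.72921203e-01],
       [-9.99998548e-01,  1.68258366e-03, -2.70920319e-04,
         8.55934671e-03],
       [-4.91015278e-05,  1.30456274e-01,  9.91454063e-01,
         1.27382560e+00],
       [ 0.00000000e+00,  0.00000000e+00,  0.00000000e+00,
         1.00000000e+00]])}
```

View pics/top0.png

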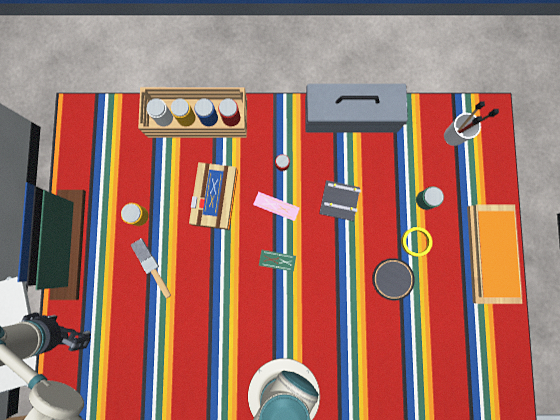

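View pics/scene0.png

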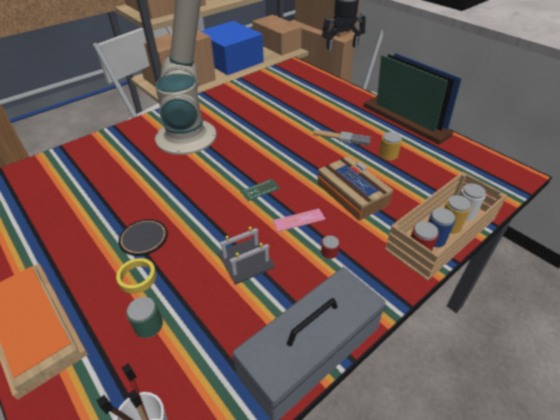

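```bash
python3 - <<'E'
import cv2,numpy as np
im=cv2.imread("pics/top0.png")
a=cv2.resize(im[155:239,182:248],None,fx=6,fy=6,interpolation=cv2.INTER_CUBIC)
b=cv2.resize(im[155:239,308:374],None,fx=6,fy=6,interpolation=cv2.INTER_CUBIC)
for c,x0 in((a,182),(b,308)):
    for k in range(0,84,10):
        cv2.putText(c,str(155+k),(0,k*6+4),0,.35,(0,255,0),1);cv2.line(c,(25,k*6),(32,k*6),(0,255,0),1)
    for k in range(8,66,10): cv2.putText(c,str(x0+k),(k*6-10,10),0,.35,(0,255,0),1);cv2.line(c,(k*6,12),(k*6,18),(0,255,0),1)
cv2.imwrite("pics/crop0.png",np.hstack([a,b]))
E
```

```text
(no output)
```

View pics/crop0.png

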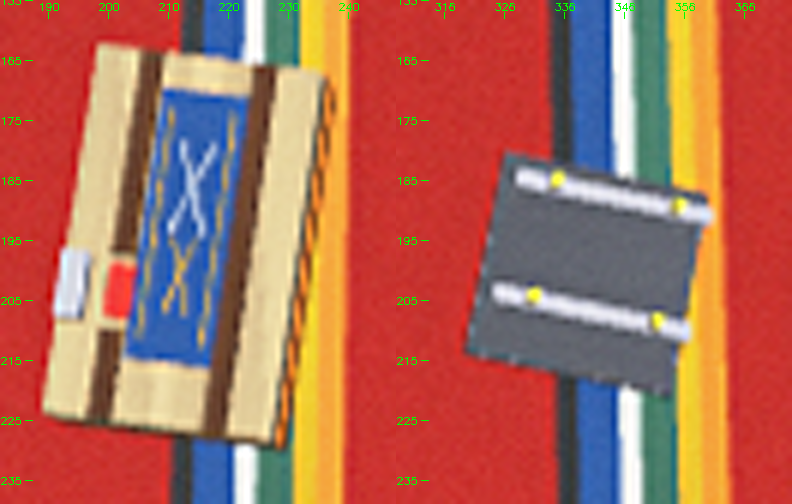

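```bash
cat > h.py <<'E'
import numpy as np
from rig import manip,cams
def ray(cal,px,z):
    E=cal["extrinsics"]; px=np.atleast_2d(np.array(px,float))
    d=np.c_[(px[:,0]-cal["cx"])/cal["fx"],-(px[:,1]-cal["cy"])/cal["fy"],-np.ones(len(px))]@E[:3,:3].T
    o=E[:3,3]; return o+d*((z-o[2])/d[:,2])[:,None]
def proj(cal,P):
    E=cal["extrinsics"]; c=(np.atleast_2d(P)-E[:3,3])@E[:3,:3]
    return np.c_[cal["cx"]+cal["fx"]*c[:,0]/-c[:,2],cal["cy"]-cal["fy"]*c[:,1]/-c[:,2]]
def pr(n,v): print(n,np.round(v,4).tolist())
E
python3 - <<'E'
from h import *
c=cams.get_calibration("top")
b=ray(c,[[198.3,162.2],[236.5,167.5],[227.5,229.3],[189.2,223.8]],.060)
p=ray(c,[[209.2,169.8],[223.5,171.2],[216.8,216.3],[202.7,214.5]],.063)
s=ray(c,[[335,184.8],[355.3,189.2],[351.7,208.3],[331.2,204.2]],.072)
for n,q in(("block",b),("panel",p),("stand",s)):
    pr(n,q); m=q.mean(0); ax=(q[0]+q[1]-q[2]-q[3])/2; 
    pr("mid,len,wid,yaw",[*m,np.linalg.norm(ax[:2]),np.linalg.norm((q[0]+q[3]-q[1]-q[2])[:2]/2),np.arctan2(ax[1],ax[0])])
E
```

```text
block [[0.6952, 0.2582, 0.06], [0.6788, 0.141, 0.06], [0.4892, 0.165, 0.06], [0.5056, 0.2802, 0.06]]
mid,len,wid,yaw [0.5922, 0.2111, 0.06, 0.191, 0.1173, -0.1208]
panel [[0.6707, 0.2237, 0.063], [0.6664, 0.1801, 0.063], [0.528, 0.1974, 0.063], [0.5334, 0.2399, 0.063]]
mid,len,wid,yaw [0.5996, 0.2103, 0.063, 0.1389, 0.0433, -0.121]
stand [[0.623, -0.1574, 0.072], [0.6096, -0.2181, 0.072], [0.5516, -0.2061, 0.072], [0.5639, -0.1451, 0.072]]
mid,len,wid,yaw [0.587, -0.1816, 0.072, 0.0598, 0.0622, -0.2051]
```

Candidates with the panel's shape are the blue one in the block (213,192), the pink one (276,205) and the green one (277,260). The crop shows that only the blue strip at (213,192) has yellow and white pinstripes and lies in the channel. Its measured size is 139x43 mm, the block measures 191x117 mm and the pin spacing is 60x62 mm, all matching the given sizes. The stand is at (343,197).

Call:
step_arm:
  increments:
    - {"dp": [0.209,-0.161,-0.05],"yaw": 0.197,"grip": 0}
    - {"dp": [0.209,-0.161,-0.05],"yaw": 0.197,"grip": 0}
    - {"dp": [0.209,-0.161,-0.05],"yaw": 0.197,"grip": 0}
    - {"dp": [0.209,-0.161,-0.05],"yaw": 0.197,"grip": 0}
    - {"dp": [0.209,-0.161,-0.05],"yaw": 0.197,"grip": 0}
  squeeze: 40

```text
clock: 0.72
position: [0.4417, 0.364, 0.2057]
ee_rot: [-0.0, 0.133, 0.991, -0.0]
contact_force: [-0.0, 0.6, 0.3]
width: -0.0002
gripper_force: 0.0
```

Call:
step_arm:
  increments:
    - {"dp": [0.209,-0.161,-0.05],"yaw": 0.197,"grip": 0}
    - {"dp": [0.209,-0.161,-0.05],"yaw": 0.197,"grip": 0}
    - {"dp": [0.209,-0.161,-0.05],"yaw": 0.197,"grip": 0}
    - {"dp": [0.209,-0.161,-0.05],"yaw": 0.197,"grip": 0}
    - {"dp": [0.209,-0.161,-0.05],"yaw": 0.197,"grip": 0}

```text
clock: 1.35
position: [0.6507, 0.203, 0.1554]
ee_rot: [-0.0, 0.059, 0.998, 0.0]
contact_force: [1.1, 0.2, -0.1]
width: -0.0002
gripper_force: 0.0
```

Call:
step_arm:
  increments:
    - {"dp": [0,0,0],"yaw": 0,"grip": 0}
    - {"dp": [0,0,0],"yaw": 0,"grip": 0}
    - {"dp": [0,0,0],"yaw": 0,"grip": 0}

```text
clock: 1.72
position: [0.6487, 0.2053, 0.1566]
ee_rot: [-0.0, 0.059, 0.998, 0.0]
contact_force: [-1.2, -0.2, -0.5]
width: -0.0002
gripper_force: 0.0
```

```bash
python3 - <<'E'
from h import *
import cv2
from scipy.spatial.transform import Rotation as R
s=manip.get_state(); q=s["ee_rot"]; M=R.from_quat(q[[1,2,3,0]]).as_matrix(); pr("pos",s["position"]); pr("y",M[:,1]); pr("z",M[:,2]); pr("f",s["contact_force"])
c=cams.get_calibration("wrist"); im=cams.get_image("wrist")
# predicted panel/block outlines for a check
u=np.array([.9927,-.1207,0]);v=np.array([.1207,.9927,0]);
P=np.array([.5996,.2103,.063]);
for a,b in((70,22),(70,-22),(-70,-22),(-70,22)): x=proj(c,P+u*a/1e3+v*b/1e3)[0]; pr((a,b),x); cv2.circle(im,tuple(int(i) for i in x.round()),3,(0,255,0),1)
cv2.imwrite("pics/w1.png",im)
E
```

```text
pos [0.6487, 0.2053, 0.1566]
y [0.1178, 0.993, 0.0004]
z [-0.0005, 0.0004, -1.0]
f [-1.1955, -0.2456, -0.467]
(70, 22) [318.9318, 250.4621]
(70, -22) [253.8636, 250.3252]
(-70, -22) [247.4077, 19.4583]
(-70, 22) [325.9087, 19.656]
```

View pics/w1.png

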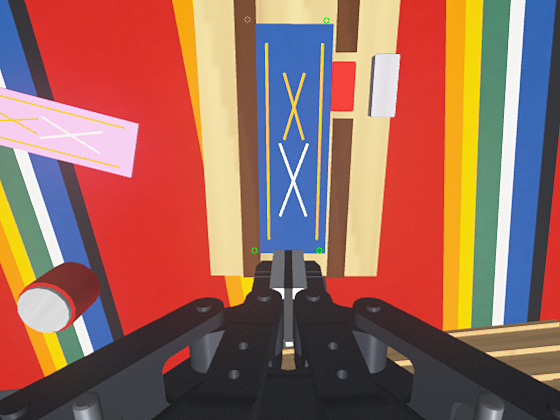

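The wrist view shows the panel corners at (258,24), (333,24), (326,251) and (260,252). That is about 3 mm further to +y than the top camera's estimate, and the fingers at column 288 are over its tail. I'll descend.

Call:
step_arm:
  increments:
    - {"dp": [0,0.005,-0.1],"yaw": 0,"grip": 0}
    - {"dp": [0,0,-0.1],"yaw": 0,"grip": 0}
    - {"dp": [0,0,-0.1],"yaw": 0,"grip": 0}
    - {"dp": [0,0,0],"yaw": 0,"grip": 0}
    - {"dp": [0,0,0],"yaw": 0,"grip": 0}

```text
clock: 2.4
position: [0.6499, 0.206, 0.0974]
ee_rot: [0.001, 0.059, 0.998, 0.0]
contact_force: [0.2, -0.1, 0.7]
width: 0.0004
gripper_force: 0.0
```

Call:
step_arm:
  increments:
    - {"dp": [0,0,-0.005],"yaw": 0,"grip": 0}
    - {"dp": [0,0,-0.005],"yaw": 0,"grip": 0}
    - {"dp": [0,0,0],"yaw": 0,"grip": 0}

```text
clock: 2.78
position: [0.6498, 0.2052, 0.0946]
ee_rot: [0.0, 0.06, 0.998, 0.0]
contact_force: [-0.9, -0.2, -0.2]
width: -0.0003
gripper_force: 0.0
```

Call:
step_arm:
  increments:
    - {"dp": [0,0,-0.005],"yaw": 0,"grip": 0}
    - {"dp": [0,0,-0.005],"yaw": 0,"grip": 0}
    - {"dp": [0,0,0],"yaw": 0,"grip": 0}
    - {"dp": [0,0,0],"yaw": 0,"grip": 0}

```text
clock: 3.28
position: [0.6497, 0.2052, 0.0923]
ee_rot: [-0.0, 0.06, 0.998, 0.0]
contact_force: [0.1, 0.7, -0.1]
width: -0.0001
gripper_force: 0.0
```

Call:
step_arm:
  increments:
    - {"dp": [0,0,-0.005],"yaw": 0,"grip": 0}
    - {"dp": [0,0,-0.005],"yaw": 0,"grip": 0}
    - {"dp": [0,0,0],"yaw": 0,"grip": 0}

```text
clock: 3.65
position: [0.6497, 0.2053, 0.0902]
ee_rot: [-0.0, 0.06, 0.998, -0.0]
contact_force: [-0.0, -0.5, -1.2]
width: 0.0005
gripper_force: 0.0
```

Call:
step_arm:
  increments:
    - {"dp": [0,0,-0.005],"yaw": 0,"grip": 0}
    - {"dp": [0,0,0],"yaw": 0,"grip": 0}
    - {"dp": [0,0,0],"yaw": 0,"grip": 0}

```text
clock: 4.03
position: [0.6498, 0.2053, 0.0893]
ee_rot: [0.0, 0.06, 0.998, 0.0]
contact_force: [-0.5, -0.2, -0.3]
width: 0.0
gripper_force: 0.0
```

Call:
step_arm:
  increments:
    - {"dp": [0,0,-0.004],"yaw": 0,"grip": 0}
    - {"dp": [0,0,0],"yaw": 0,"grip": 0}
    - {"dp": [0,0,0],"yaw": 0,"grip": 0}

```text
clock: 4.4
position: [0.6498, 0.2053, 0.0885]
ee_rot: [0.0, 0.06, 0.998, 0.0]
contact_force: [-0.2, 0.2, -0.1]
width: -0.0
gripper_force: 0.0
```

Call:
step_arm:
  increments:
    - {"dp": [0,0,-0.002],"yaw": 0,"grip": 0}
    - {"dp": [0,0,0],"yaw": 0,"grip": 0}
    - {"dp": [0,0,0],"yaw": 0,"grip": 0}

```text
clock: 4.78
position: [0.6497, 0.2053, 0.0881]
ee_rot: [-0.0, 0.06, 0.998, 0.0]
contact_force: [0.6, 0.7, 0.2]
width: -0.0
gripper_force: 0.0
```

Call:
step_arm:
  increments:
    - {"dp": [0,0,-0.002],"yaw": 0,"grip": 0}
    - {"dp": [0,0,0],"yaw": 0,"grip": 0}
    - {"dp": [0,0,0],"yaw": 0,"grip": 0}

```text
clock: 5.15
position: [0.6498, 0.2052, 0.0881]
ee_rot: [0.0, 0.06, 0.998, 0.0]
contact_force: [-1.4, -0.1, 4.1]
width: -0.0001
gripper_force: 1.8
```

Call:
step_arm:
  increments:
    - {"dp": [0,0,-0.001],"yaw": 0,"grip": 0}
    - {"dp": [0,0,0],"yaw": 0,"grip": 0}
    - {"dp": [0,0,0],"yaw": 0,"grip": 0}

```text
clock: 5.52
position: [0.6498, 0.2053, 0.0881]
ee_rot: [0.0, 0.06, 0.998, 0.0]
contact_force: [-1.4, -0.1, 5.8]
width: -0.0
gripper_force: 2.6
```

Call:
step_arm:
  increments:
    - {"dp": [0,0,-0.0025],"yaw": 0,"grip": 0}
    - {"dp": [0,0,0],"yaw": 0,"grip": 0}
    - {"dp": [0,0,0],"yaw": 0,"grip": 0}

```text
clock: 5.9
position: [0.6497, 0.2053, 0.0881]
ee_rot: [0.0, 0.06, 0.998, 0.0]
contact_force: [-1.9, -1.4, 7.4]
width: 0.0
gripper_force: 3.6
```

Call:
step_arm:
  increments:
    - {"dp": [-0.012,0.00146,0],"yaw": 0,"grip": 0}
    - {"dp": [-0.012,0.00146,0],"yaw": 0,"grip": 0}
    - {"dp": [-0.012,0.00146,0],"yaw": 0,"grip": 0}
    - {"dp": [-0.012,0.00146,0],"yaw": 0,"grip": 0}

```text
clock: 6.4
position: [0.6422, 0.2067, 0.0881]
ee_rot: [0.003, 0.06, 0.998, 0.001]
contact_force: [3.7, -0.1, 6.4]
width: -0.0
gripper_force: 2.7
```

Call:
step_arm:
  increments:
    - {"dp": [0,0,-0.002],"yaw": 0,"grip": 0}
    - {"dp": [0,0,-0.0015],"yaw": 0,"grip": 0}
    - {"dp": [0,0,0],"yaw": 0,"grip": 0}

```text
clock: 6.78
position: [0.6419, 0.2067, 0.0881]
ee_rot: [0.002, 0.06, 0.998, 0.001]
contact_force: [1.3, -0.7, 8.8]
width: -0.0001
gripper_force: 4.5
```

```bash
python3 - <<'E'
from h import *
import cv2
cv2.imwrite("pics/w2.png",cams.get_image("wrist"))
print(manip.get_state()["contact_force"])
a=cv2.imread("pics/top0.png");b=cams.get_image("top");cv2.imwrite("pics/top2.png",b)
f=lambda i:(lambda m:(m.sum(),np.argwhere(m).max(0),np.argwhere(m).min(0)))((i[160:225,195:226,0]>140)&(i[160:225,195:226,2]<70))
print(f(a),f(b))
E
```

```text
[ 2.09057857 -0.81560356  8.37462689]
(np.int64(376), array([55, 27]), array([0, 8])) (np.int64(37), array([34, 26]), array([ 0, 11]))
```

Call:
step_arm:
  increments:
    - {"dp": [0,0,-0.0015],"yaw": 0,"grip": 0}
    - {"dp": [-0.02,0.00244,0],"yaw": 0,"grip": 0}
    - {"dp": [-0.02,0.00244,0],"yaw": 0,"grip": 0}
    - {"dp": [-0.02,0.00244,0],"yaw": 0,"grip": 0}

```text
clock: 7.38
position: [0.6314, 0.208, 0.0881]
ee_rot: [0.004, 0.06, 0.998, 0.001]
contact_force: [3.8, -2.1, 8.5]
width: -0.0002
gripper_force: 4.1
```

```bash
python3 - <<'E'
from h import *
import cv2
a=cv2.imread("pics/w2.png");b=cams.get_image("wrist");cv2.imwrite("pics/w3.png",b)
cv2.imwrite("pics/w23.png",np.hstack([a[:330,140:480],b[:330,140:480]]))
print(manip.get_state()["contact_force"])
E
```

```text
[ 3.51087154 -1.12066494  8.10564384]
```

View pics/w23.png

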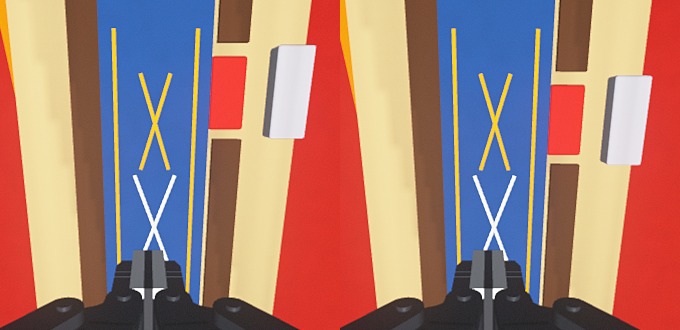

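The white cross stays under the fingers while the shoe moves past, so the panel is being carried. I'll continue.

Call:
step_arm:
  increments:
    - {"dp": [-0.025,0.003,0],"yaw": 0,"grip": 0}
    - {"dp": [-0.025,0.003,0],"yaw": 0,"grip": 0}
    - {"dp": [-0.025,0.003,0],"yaw": 0,"grip": 0}
    - {"dp": [-0.025,0.003,0],"yaw": 0,"grip": 0}

```text
clock: 7.92
position: [0.6114, 0.2105, 0.0881]
ee_rot: [0.004, 0.06, 0.998, 0.001]
contact_force: [4.3, -1.2, 9.5]
width: -0.0002
gripper_force: 4.2
```

Call:
step_arm:
  increments:
    - {"dp": [-0.025,0.003,0],"yaw": 0,"grip": 0}
    - {"dp": [-0.025,0.003,0],"yaw": 0,"grip": 0}
    - {"dp": [-0.025,0.003,0],"yaw": 0,"grip": 0}

```text
clock: 8.3
position: [0.5964, 0.2123, 0.0881]
ee_rot: [0.004, 0.06, 0.998, 0.001]
contact_force: [4.8, -1.7, 9.2]
width: -0.0002
gripper_force: 4.3
```

Call:
step_arm:
  increments:
    - {"dp": [-0.025,0.003,0],"yaw": 0,"grip": 0}
    - {"dp": [-0.025,0.003,0],"yaw": 0,"grip": 0}
    - {"dp": [-0.025,0.003,0],"yaw": 0,"grip": 0}
    - {"dp": [-0.025,0.003,0],"yaw": 0,"grip": 0}

```text
clock: 8.8
position: [0.5765, 0.2148, 0.0881]
ee_rot: [0.004, 0.06, 0.998, 0.001]
contact_force: [4.7, -0.9, 8.9]
width: -0.0001
gripper_force: 4.4
```

```bash
python3 - <<'E'
from h import *
import cv2
b=cams.get_image("wrist");cv2.imwrite("pics/w4.png",b)
c=cams.get_calibration("wrist")
t=cams.get_image("top");cv2.imwrite("pics/top4.png",t)
print(manip.get_state()["contact_force"])
t=cv2.resize(t[170:240,180:250],(420,420),interpolation=cv2.INTER_CUBIC)
cv2.imwrite("pics/v4.png",np.hstack([b[:,120:480],t]))
E
```

```text
[ 2.40289364 -0.513206    9.96999304]
```

View pics/v4.png

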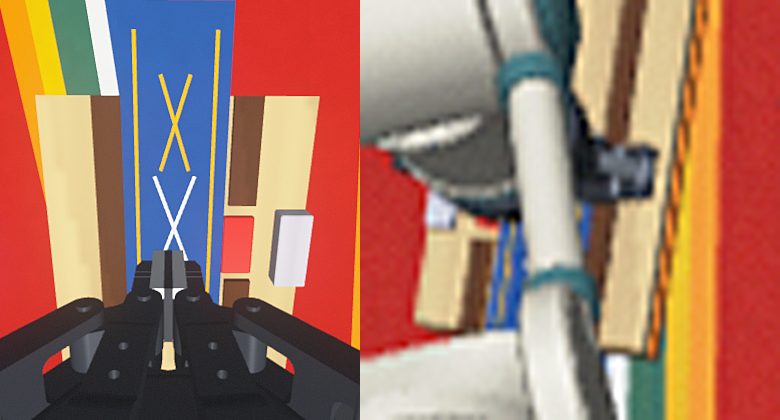

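The block's front edge is at row 97, the stripe's front end is at row 30, and the panel's end is above the frame.

```bash
python3 - <<'E'
from h import *
c=cams.get_calibration("wrist"); u=np.array([.9927,-.1207,0]);v=np.array([.1207,.9927,0]);P0=np.array([.5922,.2111,0])
q=lambda n,px,z:pr(n,[(x-P0)@w*1e3 for x in ray(c,px,z) for w in(u,v)])
q("edge corners",[[156,96],[440,96]],.06)
q("stripe front L,R; R rear",[[254,30],[337,30]],.063)
q("panel sides at row 5,90",[[239,5],[356,5],[240,90],[353,90]],.063)
q("crosses centre y,w",[[295,124],[294,216]],.063)
E
```

```text
edge corners [-92.8608, -52.1321, -93.0171, 63.8536]
stripe front L,R; R rear [-116.6572, -11.2091, -116.7082, 20.3114]
panel sides at row 5,90 [-125.0547, -16.5661, -125.1293, 27.0335, -95.0981, -17.3694, -95.1599, 27.6085]
crosses centre y,w [-81.9681, 4.6134, -42.3573, 4.4616]
```

Call:
step_arm:
  increments:
    - {"dp": [-0.025,0.003,0],"yaw": 0,"grip": 0}
    - {"dp": [-0.025,0.003,0],"yaw": 0,"grip": 0}
    - {"dp": [-0.025,0.003,0],"yaw": 0,"grip": 0}
    - {"dp": [-0.025,0.003,0],"yaw": 0,"grip": 0}
    - {"dp": [0,0,0],"yaw": 0,"grip": 0}

```text
clock: 9.52
position: [0.5558, 0.2173, 0.0881]
ee_rot: [0.003, 0.059, 0.998, 0.001]
contact_force: [2.7, -0.0, 10.7]
width: -0.0002
gripper_force: 5.1
```

Call:
step_arm:
  increments:
    - {"dp": [0,0,0],"yaw": 0,"grip": 0}
    - {"dp": [0,0,0.01],"yaw": 0,"grip": 0}
    - {"dp": [0,0,0.1],"yaw": 0,"grip": 0}
    - {"dp": [0,0,0.15],"yaw": 0,"grip": 0}
    - {"dp": [0,0,0.15],"yaw": 0,"grip": 0}

```text
clock: 10.15
position: [0.5515, 0.2168, 0.1673]
ee_rot: [-0.002, 0.06, 0.998, -0.0]
contact_force: [0.3, 0.7, -0.5]
width: -0.0001
gripper_force: 0.0
```

Call:
step_arm:
  increments:
    - {"dp": [0,0,0],"yaw": 0,"grip": 1}
    - {"dp": [0,0,0],"yaw": 0,"grip": 1}

```text
clock: 10.4
position: [0.5518, 0.2167, 0.1665]
ee_rot: [-0.002, 0.06, 0.998, -0.0]
contact_force: [-0.4, -0.3, -0.3]
width: 0.0357
gripper_force: 0.0
```

```bash
python3 - <<'E'
from h import *
import cv2
s=manip.get_state();pr("pos",s["position"]);c=cams.get_calibration("wrist");b=cams.get_image("wrist");cv2.imwrite("pics/w5.png",b)
u=np.array([.9927,-.1207,0]);v=np.array([.1207,.9927,0]);P0=np.array([.5922,.2111,0])
m=((b[...,0]>120)&(b[...,2]<80)&(b[...,1]<120)).astype(np.uint8)
n,l,st,_=cv2.connectedComponentsWithStats(m); k=1+st[1:,4].argmax(); 
i=[x for x in range(1,n) if st[x,4]>500]; print(st[i])
E
```

```text
pos [0.5518, 0.2167, 0.1665]
[[  237     0    94   262 13874]
 [  485     0    46   346  8720]
 [    0    66    60   134  3091]
 [   67   279    37    57   686]]
```

View pics/w5.png

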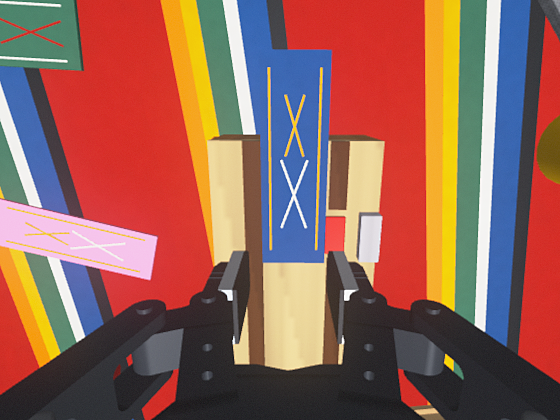

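The panel's lead corners are (272,50) and (331,50), its tail is at row 262, and the block's front edge is at about row 139.

```bash
python3 - <<'E'
from h import *
c=cams.get_calibration("wrist"); u=np.array([.9927,-.1207,0]);v=np.array([.1207,.9927,0]);P0=np.array([.5922,.2111,0])
q=lambda n,px,z:pr(n,[[(x-P0)@w*1e3 for w in(u,v)] for x in ray(c,px,z)])
q("edge",[[208.5,140],[384,140]],.063)
q("lead",[[271.5,50],[331.5,50]],.063);q("tail",[[261,262],[325,262]],.063)
m=ray(c,[[271.5,50],[331.5,50]],.063).mean(0);e=ray(c,[[208.5,140],[384,140]],.063).mean(0)
pr("lead mid",m);pr("edge mid",e); pr("grip tgt",e-u*.017); pr("overhang",(e-m)@u)
pr("delta",e-.017*u-manip.get_state()["position"])
E
```

```text
edge [[-93.056, -50.7512], [-93.1929, 62.2656]]
lead [[-146.3211, -9.5048], [-146.351, 26.522]]
tail [[-7.3032, -18.7162], [-7.3867, 26.9868]]
lead mid [0.448, 0.2372, 0.063]
edge mid [0.5005, 0.2281, 0.063]
grip tgt [0.4836, 0.2301, 0.063]
overhang 0.0532
delta [-0.0682, 0.0135, -0.1032]
```

Call:
step_arm:
  increments:
    - {"dp": [-0.17,0.0315,0],"yaw": 0,"grip": 1}
    - {"dp": [-0.17,0.0315,-0.1],"yaw": 0,"grip": 1}
    - {"dp": [0,0,-0.1],"yaw": 0,"grip": 1}
    - {"dp": [0,0,0],"yaw": 0,"grip": 1}
    - {"dp": [0,0,0],"yaw": 0,"grip": 1}

```text
clock: 11.08
position: [0.4856, 0.2295, 0.1278]
ee_rot: [-0.0, 0.06, 0.998, -0.0]
contact_force: [0.3, -0.4, -0.4]
width: 0.0853
gripper_force: 0.0
```

```bash
python3 - <<'E'
from h import *
import cv2
s=manip.get_state();pr("pos",s["position"]);b=cams.get_image("wrist");cv2.imwrite("pics/w6.png",b)
E
```

```text
pos [0.4856, 0.2295, 0.1278]
```

View pics/w6.png

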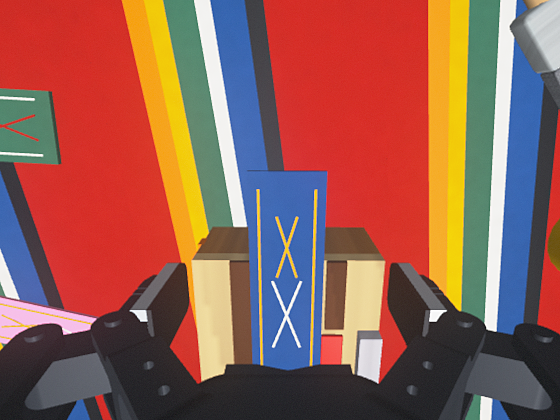

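The panel (columns 247-327, centre 287) is centred between the fingers (185-390, centre 287.5). I'll descend and grasp.

Call:
step_arm:
  increments:
    - {"dp": [-0.008,0,-0.1],"yaw": 0,"grip": 1}
    - {"dp": [0,0,-0.1],"yaw": 0,"grip": 1}
    - {"dp": [0,0,-0.1],"yaw": 0,"grip": 1}
    - {"dp": [0,0,0],"yaw": 0,"grip": 1}
    - {"dp": [0,0,0],"yaw": 0,"grip": 1}

```text
clock: 11.75
position: [0.4845, 0.2297, 0.0689]
ee_rot: [0.001, 0.06, 0.998, 0.0]
contact_force: [0.4, -0.0, -0.8]
width: 0.0855
gripper_force: 0.0
```

Call:
step_arm:
  increments:
    - {"dp": [0,0,0],"yaw": 0,"grip": 0.6}
    - {"dp": [0,0,0],"yaw": 0,"grip": 0.6}
    - {"dp": [0,0,0],"yaw": 0,"grip": 0.6}

```text
clock: 12.12
position: [0.4837, 0.2295, 0.0684]
ee_rot: [0.0, 0.06, 0.998, 0.0]
contact_force: [0.1, 0.8, 0.6]
width: 0.0512
gripper_force: 0.0
```

Call:
step_arm:
  increments:
    - {"dp": [0,0,-0.015],"yaw": 0,"grip": 0.6}
    - {"dp": [0,0,0],"yaw": 0,"grip": 0.55}
    - {"dp": [0,0,0],"yaw": 0,"grip": 0.3}
    - {"dp": [0,0,0],"yaw": 0,"grip": 0.3}
    - {"dp": [0,0,0],"yaw": 0,"grip": 0.3}
  squeeze: 50

```text
clock: 12.75
position: [0.4833, 0.2293, 0.0649]
ee_rot: [-0.0, 0.06, 0.998, -0.0]
contact_force: [-0.8, -1.4, 0.1]
width: 0.0425
gripper_force: 50.5
```

Call:
step_arm:
  increments:
    - {"dp": [0,0,0],"yaw": 0,"grip": 0.3}
    - {"dp": [0,0,0],"yaw": 0,"grip": 0.3}

```text
clock: 13.0
position: [0.4833, 0.2293, 0.0649]
ee_rot: [-0.0, 0.06, 0.998, -0.0]
contact_force: [-0.5, -2.0, 1.4]
width: 0.0425
gripper_force: 50.5
```

Call:
step_arm:
  increments:
    - {"dp": [-0.05,0.006,0],"yaw": 0,"grip": 0.3}
    - {"dp": [-0.05,0.006,0],"yaw": 0,"grip": 0.3}

```text
clock: 13.25
position: [0.4634, 0.2319, 0.0651]
ee_rot: [0.001, 0.06, 0.998, 0.0]
contact_force: [1.5, -1.4, -0.2]
width: 0.0424
gripper_force: 50.6
```

Call:
step_arm:
  increments:
    - {"dp": [-0.05,0.006,0],"yaw": 0,"grip": 0.3}
    - {"dp": [-0.05,0.006,0],"yaw": 0,"grip": 0.3}
    - {"dp": [-0.05,0.006,0],"yaw": 0,"grip": 0.3}
    - {"dp": [0,0,0],"yaw": 0,"grip": 0.3}
    - {"dp": [0,0,0],"yaw": 0,"grip": 0.3}

```text
clock: 13.88
position: [0.4338, 0.2357, 0.0651]
ee_rot: [0.0, 0.059, 0.998, 0.0]
contact_force: [0.3, -0.5, -0.6]
width: 0.0423
gripper_force: 50.6
```

Clear of the shoe. I'll lift slowly and look.

Call:
step_arm:
  increments:
    - {"dp": [0,0,0.02],"yaw": 0,"grip": 0.3}
    - {"dp": [0,0,0.04],"yaw": 0,"grip": 0.3}
    - {"dp": [0,0,0.08],"yaw": 0,"grip": 0.3}
    - {"dp": [0,0,0.08],"yaw": 0,"grip": 0.3}
    - {"dp": [0,0,0.08],"yaw": 0,"grip": 0.3}

```text
clock: 14.5
position: [0.4339, 0.2355, 0.1261]
ee_rot: [0.0, 0.06, 0.998, 0.0]
contact_force: [-0.2, -0.6, -0.6]
width: 0.0423
gripper_force: 50.6
```

Call:
step_arm:
  increments:
    - {"dp": [0,0,0],"yaw": 0,"grip": 0.3}
    - {"dp": [0,0,0],"yaw": 0,"grip": 0.3}
    - {"dp": [0,0,0],"yaw": 0,"grip": 0.3}

```text
clock: 14.88
position: [0.4331, 0.2353, 0.1244]
ee_rot: [-0.001, 0.06, 0.998, -0.0]
contact_force: [-0.1, -0.1, -0.7]
width: 0.0427
gripper_force: 50.7
```

```bash
python3 - <<'E'
from h import *
import cv2
a=cams.get_image("scene");cv2.imwrite("pics/s7.png",a); b=cams.get_image("wrist");cv2.imwrite("pics/w7.png",b)
cv2.imwrite("pics/v7.png",np.hstack([cv2.resize(a[90:230,230:400],(510,420),interpolation=cv2.INTER_CUBIC),b[100:,140:430].repeat(1,0)[:320].copy() if 0 else cv2.resize(b,(280,210)).repeat(2,0)[:, :280]]))
E
```

```text
(no output)
```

View pics/v7.png

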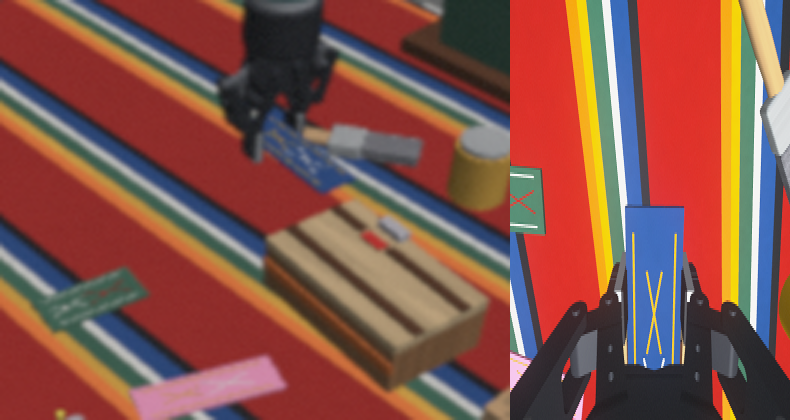

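The panel is held level between the fingers, with its lead edge near row 206. The grip is 34 mm from the panel's centre, so the fingers would hit the front bar. I'll lay the panel about 18 mm towards the robot first, then re-grip and shift it. First I'll plan a pose that views the stand and check the tilt.

```bash
python3 - <<'E'
from h import *
import cv2
s=manip.get_state();p=s["position"];c=cams.get_calibration("wrist");pr("pos",p)
u=np.array([.9927,-.1207,0]);v=np.array([.1207,.9927,0])
for zz in(-.007,-.002,.003): pr(f"lead pred dz{zz}",proj(c,[p-.036*u+w*v*.022+[0,0,zz] for w in(1,-1)]))
b=cv2.imread("pics/w7.png");col=b[150:300,290].astype(int);g=abs(np.diff(col,axis=0)).sum(1);print(150+np.argsort(g)[-4:])
T=c["extrinsics"].copy(); T[:3,3]-=p
# future pose: yaw -0.084
a=-.084;Rz=np.eye(4);Rz[:2,:2]=[[np.cos(a),-np.sin(a)],[np.sin(a),np.cos(a)]];T2=Rz@T
us=np.array([np.cos(.205),-np.sin(.205),0]);vs=np.array([np.sin(.205),np.cos(.205),0]);S=np.array([.588,-.178,.072])
for d in(.10,.13):
  for h in(.2,.25):
    c2=dict(c);E=T2.copy();E[:3,3]+=[*(S+d*us)[:2],h];c2["extrinsics"]=E
    print(d,h,np.round(proj(c2,[S+i*us*.03+j*vs*.031 for i in(1,-1) for j in(1,-1)])).tolist(),np.round((S+d*us)[:2],3))
E
```

```text
pos [0.4332, 0.2354, 0.1244]
lead pred dz-0.007 [[345.4246, 204.8435], [230.6875, 204.7032]]
lead pred dz-0.002 [[347.6264, 208.5424], [228.476, 208.3959]]
lead pred dz0.003 [[350.0044, 212.5373], [226.0877, 212.3841]]
[206 207 204 205]
0.1 0.2 [[333.0, 111.0], [244.0, 111.0], [336.0, 15.0], [241.0, 15.0]] [ 0.686 -0.198]
0.1 0.25 [[325.0, 110.0], [251.0, 110.0], [327.0, 32.0], [249.0, 32.0]] [ 0.686 -0.198]
0.13 0.2 [[334.0, 65.0], [242.0, 64.0], [338.0, -39.0], [239.0, -39.0]] [ 0.715 -0.204]
0.13 0.25 [[326.0, 72.0], [250.0, 72.0], [329.0, -12.0], [248.0, -12.0]] [ 0.715 -0.204]
```

Call:
step_arm:
  increments:
    - {"dp": [0,0,0.1],"yaw": 0,"grip": 0.3}
    - {"dp": [0.04,-0.08,0.2],"yaw": -0.06,"grip": 0.3}
    - {"dp": [0.08,-0.14,0.2],"yaw": -0.06,"grip": 0.3}
    - {"dp": [0.1,-0.18,0.13],"yaw": -0.06,"grip": 0.3}
    - {"dp": [0.1,-0.18,0],"yaw": -0.06,"grip": 0.3}

```text
clock: 15.6
position: [0.4994, 0.1187, 0.2533]
ee_rot: [0.003, 0.077, 0.997, 0.001]
contact_force: [-0.3, 0.9, -0.6]
width: 0.0423
gripper_force: 50.8
```

Call:
step_arm:
  increments:
    - {"dp": [0.1,-0.18,0],"yaw": -0.06,"grip": 0.3}
    - {"dp": [0.1,-0.18,0],"yaw": -0.06,"grip": 0.3}
    - {"dp": [0.1,-0.18,0],"yaw": -0.06,"grip": 0.3}
    - {"dp": [0.1,-0.18,0],"yaw": -0.06,"grip": 0.3}
    - {"dp": [0.1,-0.18,0],"yaw": -0.06,"grip": 0.3}

```text
clock: 16.23
position: [0.598, -0.0617, 0.2504]
ee_rot: [-0.001, 0.1, 0.995, 0.0]
contact_force: [0.7, 1.1, -0.6]
width: 0.0425
gripper_force: 50.8
```

Call:
step_arm:
  increments:
    - {"dp": [0.1,-0.18,0],"yaw": -0.02,"grip": 0.3}
    - {"dp": [0.1,-0.18,0],"yaw": 0,"grip": 0.3}
    - {"dp": [0.1,-0.18,0],"yaw": 0,"grip": 0.3}
    - {"dp": [0.1,-0.18,0],"yaw": 0,"grip": 0.3}
    - {"dp": [0.045,-0.04,0],"yaw": 0,"grip": 0.3}

```text
clock: 16.85
position: [0.6871, -0.2151, 0.2494]
ee_rot: [-0.001, 0.103, 0.995, -0.0]
contact_force: [-0.1, -0.1, -0.9]
width: 0.0424
gripper_force: 50.8
```

Call:
step_arm:
  increments:
    - {"dp": [0,0,0],"yaw": 0,"grip": 0.3}
    - {"dp": [0,0,0],"yaw": 0,"grip": 0.3}
    - {"dp": [0,0,0],"yaw": 0,"grip": 0.3}

```text
clock: 17.23
position: [0.6861, -0.2112, 0.2515]
ee_rot: [-0.0, 0.101, 0.995, 0.0]
contact_force: [0.3, 0.4, -1.2]
width: 0.0422
gripper_force: 50.8
```

```bash
python3 - <<'E'
from h import *
import cv2
s=manip.get_state();p=s["position"];c=cams.get_calibration("wrist");pr("pos",p);pr("q",s["ee_rot"])
b=cams.get_image("wrist");cv2.imwrite("pics/w8.png",b)
h=cv2.cvtColor(b,cv2.COLOR_BGR2HSV)
m=((h[...,0]>22)&(h[...,0]<36)&(h[...,1]>130)&(h[...,2]>130)).astype(np.uint8)
n,l,st,ce=cv2.connectedComponentsWithStats(m)
for i in range(1,n):
    if 8<st[i,4]<400: print(st[i].tolist(),ce[i].round(1).tolist())
cv2.imwrite("pics/v8.png",cv2.resize(b[0:300,150:430],None,fx=2,fy=2,interpolation=cv2.INTER_CUBIC))
E
```

```text
pos [0.6861, -0.2112, 0.2515]
q [-0.0001, 0.1009, 0.9949, 0.0002]
[457, 0, 37, 18, 69] [476.8, 7.8]
[548, 2, 12, 3, 12] [553.5, 2.9]
[438, 18, 116, 24, 120] [494.0, 29.6]
[263, 21, 8, 12, 74] [266.4, 26.1]
[342, 21, 8, 12, 71] [345.3, 26.3]
[264, 103, 7, 7, 40] [267.2, 105.8]
[338, 104, 8, 6, 41] [341.6, 106.5]
[245, 233, 6, 131, 317] [247.9, 295.8]
[324, 234, 9, 130, 332] [328.0, 296.6]
```

View pics/v8.png

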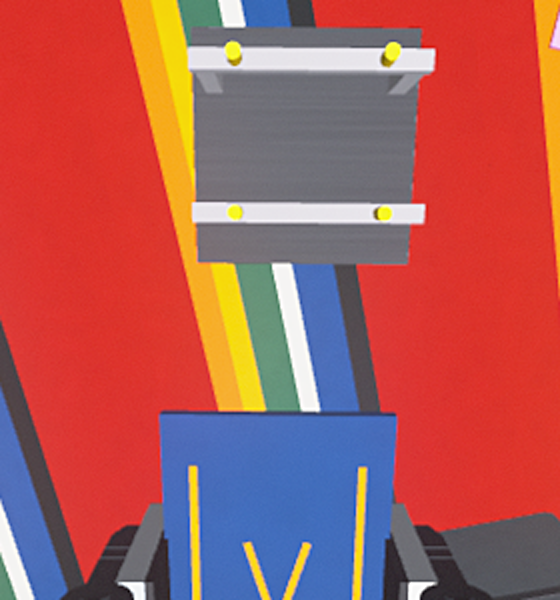

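The wrist picture shows the stand's pins at (266,26), (345,26), (267,106) and (342,106), with the panel hanging straight and its lead edge at row 206.

```bash
python3 - <<'E'
from h import *
s=manip.get_state();p=s["position"];c=cams.get_calibration("wrist")
r=ray(c,[[266.4,26.1],[345.3,26.3],[341.6,106.5],[267.2,105.8]],.072)  # -x-y,-x+y,+x+y,+x-y
pr("pins",r);m=r.mean(0);ax=(r[2]+r[3]-r[0]-r[1])/2;w=(r[1]+r[2]-r[0]-r[3])/2
y=np.arctan2(ax[1],ax[0]);y2=np.arctan2(-w[0],w[1]);pr("mid",m);pr("len wid yaw yaw2",[np.hypot(*ax[:2]),np.hypot(*w[:2]),y,y2])
from scipy.spatial.transform import Rotation as R
q=s["ee_rot"];M=R.from_quat(q[[1,2,3,0]]).as_matrix();pr("tool y",M[:,1]);py=np.arctan2(-M[0,1],M[1,1]) ;pr("panel yaw",py)
ld=ray(c,[[230,206],[347.5,206]],p[2]-.002); pr("lead mid rel",ld.mean(0)-p); pr("width",np.linalg.norm(ld[0]-ld[1]))
yy=(y+y2)/2; us=np.array([np.cos(yy),np.sin(yy),0]); pr("TCP tgt (fingers at -52)",m-.052*us); pr("delta",m-.052*us-p);pr("dyaw",yy-py)
E
```

```text
pins [[0.5515, -0.2011, 0.072], [0.5643, -0.1399, 0.072], [0.6239, -0.1524, 0.072], [0.6107, -0.2137, 0.072]]
mid [0.5876, -0.1768, 0.072]
len wid yaw yaw2 [0.0607, 0.0626, -0.2079, -0.2085]
tool y [0.2007, 0.9796, 0.0002]
panel yaw -0.2021
lead mid rel [-0.0361, 0.0077, -0.002]
width 0.0433
TCP tgt (fingers at -52) [0.5367, -0.166, 0.072]
delta [-0.1495, 0.0453, -0.1796]
dyaw -0.0061
```

Call:
step_arm:
  increments:
    - {"dp": [-0.187,0.0566,0],"yaw": -0.02,"grip": 0.3}
    - {"dp": [-0.187,0.0566,0],"yaw": -0.02,"grip": 0.3}
    - {"dp": [-0.187,0.0566,0],"yaw": 0,"grip": 0.3}
    - {"dp": [-0.187,0.0566,0],"yaw": 0,"grip": 0.3}
    - {"dp": [0,0,-0.15],"yaw": 0,"grip": 0.3}

```text
clock: 17.9
position: [0.5356, -0.1662, 0.224]
ee_rot: [0.003, 0.104, 0.995, -0.001]
contact_force: [1.7, -0.4, -1.1]
width: 0.0423
gripper_force: 50.8
```

Call:
step_arm:
  increments:
    - {"dp": [0,0,-0.2],"yaw": 0,"grip": 0.3}
    - {"dp": [0,0,-0.2],"yaw": 0,"grip": 0.3}
    - {"dp": [0,0,-0.2],"yaw": 0,"grip": 0.3}
    - {"dp": [0,0,0],"yaw": 0,"grip": 0.3}
    - {"dp": [0,0,0],"yaw": 0,"grip": 0.3}

```text
clock: 18.52
position: [0.5379, -0.1674, 0.1026]
ee_rot: [0.001, 0.104, 0.995, -0.0]
contact_force: [0.1, -0.1, -0.2]
width: 0.0425
gripper_force: 50.9
```

Call:
step_arm:
  increments:
    - {"dp": [0,0,0],"yaw": 0,"grip": 0.3}
    - {"dp": [0,0,0],"yaw": 0,"grip": 0.3}

```text
clock: 18.77
position: [0.5377, -0.1675, 0.1025]
ee_rot: [0.001, 0.104, 0.995, -0.0]
contact_force: [-0.5, -1.3, -1.2]
width: 0.0423
gripper_force: 50.9
```

Call:
step_arm:
  increments:
    - {"dp": [-0.006,0.007,-0.05],"yaw": 0,"grip": 0.3}
    - {"dp": [0,0,-0.05],"yaw": 0,"grip": 0.3}
    - {"dp": [0,0,-0.04],"yaw": 0,"grip": 0.3}
    - {"dp": [0,0,0],"yaw": 0,"grip": 0.3}
    - {"dp": [0,0,0],"yaw": 0,"grip": 0.3}

```text
clock: 19.4
position: [0.5359, -0.1659, 0.0729]
ee_rot: [-0.0, 0.104, 0.995, 0.0]
contact_force: [-0.2, 0.2, -1.0]
width: 0.0423
gripper_force: 50.9
```

Call:
step_arm:
  increments:
    - {"dp": [0,0,-0.01],"yaw": 0,"grip": 0.3}
    - {"dp": [0,0,0],"yaw": 0,"grip": 0.3}
    - {"dp": [0,0,0],"yaw": 0,"grip": 0.3}

```text
clock: 19.77
position: [0.5358, -0.1659, 0.0712]
ee_rot: [0.0, 0.104, 0.995, -0.0]
contact_force: [-0.3, 0.3, -0.3]
width: 0.0423
gripper_force: 50.9
```

Call:
step_arm:
  increments:
    - {"dp": [0,0,-0.005],"yaw": 0,"grip": 0.3}
    - {"dp": [0,0,0],"yaw": 0,"grip": 0.3}
    - {"dp": [0,0,0],"yaw": 0,"grip": 0.3}

```text
clock: 20.15
position: [0.5358, -0.1659, 0.0701]
ee_rot: [0.0, 0.104, 0.995, 0.0]
contact_force: [-0.6, -0.5, 1.3]
width: 0.0423
gripper_force: 51.0
```

Call:
step_arm:
  increments:
    - {"dp": [0,0,-0.003],"yaw": 0,"grip": 0.3}
    - {"dp": [0,0,0],"yaw": 0,"grip": 0.3}
    - {"dp": [0,0,0],"yaw": 0,"grip": 0.3}

```text
clock: 20.52
position: [0.5358, -0.1659, 0.0698]
ee_rot: [0.0, 0.104, 0.995, -0.0]
contact_force: [-1.7, 0.1, 4.4]
width: 0.0426
gripper_force: 51.3
```

Call:
step_arm:
  increments:
    - {"dp": [0,0,0],"yaw": 0,"grip": 0.6}
    - {"dp": [0,0,0],"yaw": 0,"grip": 0.65}
    - {"dp": [0,0,0],"yaw": 0,"grip": 0.65}
    - {"dp": [0,0,0],"yaw": 0,"grip": 0.65}

```text
clock: 21.02
position: [0.5357, -0.1658, 0.0693]
ee_rot: [-0.0, 0.104, 0.995, 0.0]
contact_force: [-0.1, 0.2, 0.5]
width: 0.0551
gripper_force: 0.0
```

Call:
step_arm:
  increments:
    - {"dp": [-0.0415,0.0088,0],"yaw": 0,"grip": 0.65}
    - {"dp": [-0.0415,0.0088,0],"yaw": 0,"grip": 0.65}
    - {"dp": [0,0,0],"yaw": 0,"grip": 0.65}

```text
clock: 21.4
position: [0.5179, -0.1619, 0.0694]
ee_rot: [-0.001, 0.105, 0.995, 0.0]
contact_force: [-0.2, -0.0, -0.4]
width: 0.0556
gripper_force: 0.0
```

```bash
cat > lead.py <<'E'
from h import *
import cv2
s=manip.get_state();p=s["position"];c=cams.get_calibration("wrist");pr("pos",p);b=cams.get_image("wrist")
m=(b[...,0]>130)&(b[...,2]<90)&(b[...,1]<125)
us=np.array([.9784,-.2070,0]);vs=np.array([.2070,.9784,0]);S=np.array([.5876,-.1768,0])
# panel lead edge: strongest gradients along columns inside panel
for col in(255,275,305,320):
    g=abs(np.diff(b[120:300,col].astype(int),axis=0)).sum(1);k=120+np.where(g>60)[0]
    print(col,k.tolist()[:12])
for px in([230,206],[347.5,206]): pass
for r in(220,230,240):
    row=np.where(m[r])[0]; row=row[(row>200)&(row<380)]; print(r,row.min() if len(row) else 0,row.max() if len(row) else 0)
for r in range(190,240,10): x=ray(c,[[288,r]],.068)[0]-S; print(r,np.round([x@us*1e3,x@vs*1e3],1))
E
python3 lead.py
```

```text
pos [0.5179, -0.1619, 0.0694]
255 [250, 253]
275 [253]
305 [250, 251, 253, 254]
320 [250, 251, 253, 254]
220 230 266
230 232 269
240 235 271
190 [-114.4    0.2]
200 [-110.7    0.2]
210 [-106.9    0.2]
220 [-103.     0.2]
230 [-99.    0.2]
```

The lead edge is at row 251, about 90 mm in front of the stand's middle, so the panel's centre is at about -20 mm. I'll re-grip near the end and slide it +19 mm.

Call:
step_arm:
  increments:
    - {"dp": [0,0,0],"yaw": 0,"grip": 0.55}
    - {"dp": [0,0,0],"yaw": 0,"grip": 0.4}
    - {"dp": [0,0,0],"yaw": 0,"grip": 0.4}
    - {"dp": [0,0,0],"yaw": 0,"grip": 0.4}
  squeeze: 25

```text
clock: 21.95
position: [0.5195, -0.1625, 0.0695]
ee_rot: [0.0, 0.104, 0.995, -0.0]
contact_force: [0.3, -0.6, 1.1]
width: 0.0434
gripper_force: 25.3
```

Call:
step_arm:
  increments:
    - {"dp": [0.0233,-0.0049,0],"yaw": 0,"grip": 0.4}
    - {"dp": [0.0233,-0.0049,0],"yaw": 0,"grip": 0.4}
    - {"dp": [0.0233,-0.0049,0],"yaw": 0,"grip": 0.4}
    - {"dp": [0.0233,-0.0049,0],"yaw": 0,"grip": 0.4}
    - {"dp": [0,0,0],"yaw": 0,"grip": 0.4}

```text
clock: 22.58
position: [0.5389, -0.1665, 0.0696]
ee_rot: [0.001, 0.104, 0.995, -0.0]
contact_force: [0.2, 0.1, 3.1]
width: 0.0432
gripper_force: 25.4
```

Call:
step_arm:
  increments:
    - {"dp": [0,0,0],"yaw": 0,"grip": 0.6}
    - {"dp": [0,0,0],"yaw": 0,"grip": 0.65}
    - {"dp": [0,0,0],"yaw": 0,"grip": 0.7}
    - {"dp": [0,0,0],"yaw": 0,"grip": 0.7}

```text
clock: 23.08
position: [0.5377, -0.1662, 0.0693]
ee_rot: [-0.0, 0.104, 0.995, 0.0]
contact_force: [0.2, 0.2, 1.1]
width: 0.06
gripper_force: 0.0
```

```bash
python3 lead.py | head -5; python3 -c "
from h import *;s=manip.get_state();print(s['contact_force'],s['width'],s['gripper_force'])
c=cams.get_calibration('wrist')
us=np.array([.9784,-.2070,0]);S=np.array([.5876,-.1768,0])
print([(r,round(float((ray(c,[[288,r]],.068)[0]-S)@us*1e3),1)) for r in range(230,270,5)])"
```

```text
pos [0.5377, -0.1662, 0.0693]
255 [228, 229, 234, 249, 250, 252]
275 [125, 228, 229, 234, 249, 250, 252, 253]
305 [228, 229, 234, 249, 250, 252, 253]
320 [228, 229, 234, 249, 250, 252, 253]
[-0.50349932 -0.45310431  0.11324508] 0.05974016947533927 0.0
[(230, -78.8), (235, -76.8), (240, -74.8), (245, -72.7), (250, -70.7), (255, -68.6), (260, -66.5), (265, -64.4)]
```

Centred. I'll retreat upwards and verify with the top camera.

Call:
step_arm:
  increments:
    - {"dp": [0,0,0.02],"yaw": 0,"grip": 0.75}
    - {"dp": [0,0,0.1],"yaw": 0,"grip": 0.75}
    - {"dp": [0,0,0.2],"yaw": 0,"grip": 0.75}
    - {"dp": [0,0,0.2],"yaw": 0,"grip": 0.75}
    - {"dp": [-0.1,0,0.2],"yaw": 0,"grip": 0.75}

```text
clock: 23.75
position: [0.5186, -0.1665, 0.215]
ee_rot: [0.001, 0.104, 0.995, -0.0]
contact_force: [-0.3, 0.2, 0.2]
width: 0.0637
gripper_force: 0.0
```

Call:
step_arm:
  increments:
    - {"dp": [-0.2,0.2,0],"yaw": 0,"grip": 0.75}
    - {"dp": [-0.2,0.2,0],"yaw": 0,"grip": 0.75}
    - {"dp": [-0.2,0.2,0],"yaw": 0,"grip": 0.75}
    - {"dp": [-0.2,0.2,0],"yaw": 0,"grip": 0.75}
    - {"dp": [0,0,0],"yaw": 0,"grip": 0.75}

```text
clock: 24.38
position: [0.354, -0.004, 0.2135]
ee_rot: [-0.001, 0.103, 0.995, 0.0]
contact_force: [1.0, -0.5, -0.2]
width: 0.064
gripper_force: 0.0
```

```bash
python3 - <<'E'
from h import *
import cv2
b=cams.get_image("top");cv2.imwrite("pics/top9.png",b);c=cams.get_calibration("top");a=cv2.imread("pics/top0.png")
d=(abs(b.astype(int)-a).sum(2)>60)&(b[...,0]>110)&(b[...,2]<110)
m=np.zeros(d.shape,np.uint8);m[150:250,305:385]=d[150:250,305:385]
m=cv2.morphologyEx(m,cv2.MORPH_CLOSE,np.ones((5,5)))
n,l,st,ce=cv2.connectedComponentsWithStats(m);k=1+st[1:,4].argmax();print(st[k])
r=cv2.minAreaRect(np.argwhere(l==k)[:,::-1].astype(np.float32));q=cv2.boxPoints(r);w=ray(c,q,.068);pr("corners",w);pr("mid",w.mean(0));print("stand by top .587 -.1816")
E
```

```text
[331 175  23  45 641]
corners [[0.5233, -0.1421, 0.068], [0.6607, -0.1713, 0.068], [0.6516, -0.216, 0.068], [0.5145, -0.1861, 0.068]]
mid [0.5875, -0.1789, 0.068]
stand by top .587 -.1816
```

```bash
python3 -c "
from rig import ticket
print(ticket.sign_off())"
```

```text
the job is handed in; nothing more can be done
None
```

I handed the job in at about 24 s. The blue panel lies across both stand bars between the pins, about 3 mm from the stand's middle by the top camera, released and with the arm clear; the sign-off returned no verdict.

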